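Park the keeper plate and lift the tube rack out of the shaker

ROBOT

A 6-joint arm with a two-finger parallel gripper is mounted at the origin on the work surface. World frame = base frame: x ahead of the robot, y to its left, z up, the work surface at z = 0. Lengths are in mm, angles in rad, forces in N, time in s.
With the tool pointing down it reaches from about 325 to 875 mm from the base axis. Payload 4.4 kg.
Tool frame: the origin (TCP) lies on the centre line of the jaws, within the pads' length; the fingertips stand ahead of it and the grasp point (between the pads) lies 6 mm ahead of it (ctrl.tcp_to_tips is the z of the fingertips in the tool frame, in mm); z points along the fingers, y is the direction in which the jaws open and shut (so a half turn about z gives the same grasp; the last joint's range is limited). The gripper opens to 85 mm and grips with 20 to 120 N. Pads are 22 mm wide; open, the fingers measure 114 mm over their backs; the gripper's body (76 mm by 85 mm) begins 54 mm behind the grasp point. The pads swing forward as they close: fully open they stand 13 mm farther back than shut.
Start: joints at [1.171, 0.207, 1.542, -0, 1.393, -0.15], TCP at [142.156, 557.153, 256.282] pointing down, gripper open.
Joint ranges: [-2.73, 2.73], [-0.86, 2.22], [0.23, 2.46], [-1.11, 4.25], [0.08, 2.63], [-2.82, 2.82]. Speed limits (rad/s): [2.79, 2.79, 3.14, 3.14, 3.14, 3.14].

INTERFACE

Orientations are given as a 3x3 rotation matrix whose columns are the frame's x, y, z axes.
In Python, from plant import ctrl, sensors, optics gives the robot as it stands. Calls block until the motion is done:
- ctrl.move_ptp(position, orientation): joint-space move of the TCP to a pose.
- ctrl.move_l(position, rot=None, vel=150, threshold=None): straight line of the TCP; rot=None keeps the orientation; vel is the mean speed in mm/s. With threshold (N) it stops when the force on the tool has changed by that much, and returns True; else False.
- ctrl.set_joints(angles): joint-space move.
- ctrl.gripper_to(opening, force=None): finger opening in mm; force is the grip in N (None keeps the last); returns when the fingers have stopped.
- ctrl.hold(seconds).
- ctrl.solve_ik(position, orientation): joint angles nearest the present ones, or None.
- sensors.read_state(): the state.
- optics.grab_frame(name): name is "scene" or "side" or "wrist"; returns (picture, depth): 420x560x3 uint8, red, green, blue; 420x560 float32, mm along the optical axis (not along the pixel's ray), 0 where there is no reading.
- optics.camera_params(name): a dict with "mtx" (3x3 intrinsics, pixels), "k1" (the pictures are not rectified: a ray, as slopes to the right and down, at radius r is drawn at 1 + k1 r^2 times it, then the intrinsics apply), "R" (3x3) and "t" (3): a world point X has camera coordinates R X + t; the wrist camera has in their place "T_tool_cam" (4x4, takes a point from camera to tool coordinates, whose origin is the TCP and whose axes are the flange's). Camera axes: x right, y down, z forward; pixel columns grow to the right and rows downward; lengths in mm; the calibration is good to about 2 mm. A picture is of the moment at which its call begins: read the wrist's pose just before it. camera_params takes no time and is no camera call.
A pose or a line that the arm cannot do raises ctrl.MotionError and nothing moves.
- ctrl.finish_job(): hands the job in, once; it reports no verdict.
The state is a dict: "t": time; "q": joint angles; "qvel": joint speeds; "tau": joint torques, N m; "eef_pos": TCP position; "eef_rot": TCP orientation; "force": force on the tool from outside, world axes, zero at the start; "wrist_torque": the same for the moment, N m; "grip_width": finger opening in mm.
Only numpy, scipy, OpenCV 4.12 (cv2) and the standard library are available. Lean on these libraries where they do the work, as an engineer would, in place of code of your own. Each camera call takes 0.05 s, during which the arm holds its last target.

TASK

The shaking is finished: take the orange keeper plate off the shaker, put its eye over the red post of the dark grey parking stand and lower it all the way down so that it lies flat on the stand's base before you let go of it. Then lift the blue rack of open tubes by its yellow handle straight up out of the shaker's well, never tipping it, and finish holding it there: steady and level above the well, with at least 5 cm of air between the rack's underside and the shaker's rim; do not put it down or let go. Leave the wash bottle, tip box, jar and timer where they are.

Things in the scene. Friction and masses are not known exactly. Their poses are not given: they have to be found in the camera images.
- shaker: White bench shaker, fixed (all sizes in mm), 200 (x) x 190 (y) x 90 high, its display and knob on the -x side. Origin: centre of its underside, on the bench. An open well in the middle of its top, 122 (x) x 90 (y), 45 deep: rim at 90 above the origin, well floor at 45.
- rack_grip (a point): Centre of the yellow bar handle of the blue tube rack (loose, 0.2-0.45 kg): bar 80 (rack's x) x 12 (y) x 20 mm tall, on two 10 mm legs at x = -35 and 35. Axes: rack's, z up. Rack block 116 x 84 x 36 high, tube tops 46 below this point, underside 87 below. It stands on the well floor (this point 132 above the bench), play 3 to each wall.
- keeper_tab (a point): Centre of the black upright grip tab on the middle of the orange keeper plate (loose, 90 g): tab 10 thick (plate's x), 26 wide (y), 40 mm tall. Plate 178 (x) x 36 (y) x 6, top face 20 and underside 26 below this point. Axes: plate's, z up. At first it lies across the shaker's rim along x, over the tubes on the -y side, 36 from the yellow handle's centre line, and locks the rack in.
- keeper_eye (a point): Centre (half-way through the thickness) of the round through hole, 22 mm diameter, near the plate's -x end: at x = -71 from the tab, 23 below the tab's centre. Axes as the plate's.
- stand: Dark grey parking stand, fixed. Origin: centre of its underside, on the bench. A flat round base disc 180 mm diameter, 10 high, with an upright red post at its centre, 12 diameter, its tapered tip 60 above the bench. The plate may point in any direction when parked; lying flat, its eye centre is 13 above the bench.
- wash_bottle_mid (a point): Bystander: white wash bottle with a green label, 60 diameter, 160 mm tall; the point is half-way up.
- tip_box_mid (a point): Bystander: red pipette-tip box, 122 x 82 x 62 mm high; the point is its centre.
- jar_mid (a point): Bystander: amber jar with an orange cap, 68 diameter, 90 mm tall; the point is half-way up.
- timer_mid (a point): Bystander: white lab timer lying flat, 70 x 70 x 22 mm; the point is its centre.
Mind the look-alikes: they are no part of the job. What is shaped like the part that bears rack_grip but green or pink is not meant.

How it is judged (in metres and radians):
On the way, in this order (a step that is already met when the one before it is completed fails the run):
1. the keeper plate, still in the fingers, is lowered over the post to within 9 mm of lying on the stand's base (horizontal distance between keeper_eye and stand below 0.008 m and z of keeper_eye in the frame of stand below 0.022 m and angle between keeper_tab's own z axis and vertical below 0.12 rad and contact force between the fingers and keeper above 0.5 N), for 0.04 s.
2. the keeper plate lies flat on the stand with its eye round the post, let go (horizontal distance between keeper_eye and stand below 0.008 m and z of keeper_eye in the frame of stand below 0.018 m and angle between keeper_tab's own z axis and vertical below 0.08 rad and contact force between the fingers and keeper below 0.1 N and linear speed of keeper below 0.02 m/s), for 0.2 s.
3. the rack is held in the fingers, level, with its underside at least 40 mm above the shaker's rim (z of rack_grip in the frame of shaker above 0.217 m and contact force between rack and shaker below 0.05 N and contact force between the fingers and rack above 1 N and angle between rack_grip's own z axis and vertical below 0.13 rad), for 0.2 s.
At the end, for the whole second after the job is handed in: Keeper lies flat (0.08 rad), still and let go on the stand, eye within 8 mm of the post. Fingers alone hold the rack: underside 40 mm or more over the shaker's rim, handle within 50 mm of the shaker's centre in plan, level within 0.13 rad, under 20 mm/s and 0.1 rad/s (all of step 2 and all of step 3 and horizontal distance between rack_grip and shaker below 0.05 m and linear speed of rack below 0.02 m/s and angular speed of rack below 0.1 rad/s and contact force between rack and keeper below 0.05 N and contact force between rack and stand below 0.05 N and contact force between rack and wash_bottle below 0.05 N and contact force between rack and tip_box below 0.05 N and contact force between rack and jar below 0.05 N and contact force between rack and timer below 0.05 N); the arm keeps its last pose, push and grip.
It fails at once if the rack of open tubes is tipped by more than 0.3 rad (angle between rack_grip's own z axis and vertical above 0.3 rad).
It fails at once if a bystander is moved by more than 30 mm (distance of any of wash_bottle_mid, tip_box_mid, jar_mid, timer_mid from where it was at the start of the episode above 0.03 m).
It also fails if it takes over 69 s, if anything falls off the work surface, if the arm or the gripper's body presses on something with over 40 N, if the wrist force passes 120 N, or if a joint passes its speed limit or range.

## Working session

There is one attempt and no reset: what is moved stays moved. The work goes in short steps, each a Python script; the robot and the scene stay as the last script left them, time stands still between calls to the robot, and variables do not carry over. Pictures are saved under pics/ and viewed, and the job is handed in when it is done.

```bash
ls; mkdir -p pics; python3 - <<'E'
from plant import ctrl,sensors,optics
import cv2,numpy as np,pickle
print(sensors.read_state(), ctrl.tcp_to_tips)
for n in ["scene","side","wrist"]:
    s=sensors.read_state()
    p,d=optics.grab_frame(n); c=optics.camera_params(n); print(n,c)
    cv2.imwrite(f"pics/{n}0.png",p[:,:,::-1]); pickle.dump((p,d,c,s),open(f"{n}0.pkl","wb"))
E
```

```text
pics
{'t': 0.0, 'q': array([ 1.17047939e+00,  2.07425723e-01,  1.54298535e+00,  3.20852793e-05,
        1.39350173e+00, -1.50517430e-01]), 'qvel': array([ 0.00032871, -0.00034576,  0.00162771,  0.00045146,  0.00137225,
       -0.00132903]), 'tau': array([-4.77772901e-04, -3.83014262e+01, -2.91603577e+01, -4.04426883e-04,
        1.02915461e-02,  2.22236412e-05]), 'eef_pos': array([141.8763775 , 556.48645095, 255.10756459]), 'eef_rot': array([[-9.68960419e-01,  2.47214148e-01, -9.33268394e-04],
       [ 2.47215619e-01,  9.68958165e-01, -2.12439774e-03],
       [ 3.79116854e-04, -2.28917585e-03, -9.99997308e-01]]), 'force': array([-0.21333269, -0.95150076, -0.33972335]), 'wrist_torque': array([-0.02340693,  0.02311155,  0.01015935]), 'grip_width': 85.52693573056652} 25.0
scene {'mtx': array([[400.72535327,   0.        , 278.49558263],
       [  0.        , 400.72535327, 208.02606078],
       [  0.        ,   0.        ,   1.        ]]), 'k1': -0.009670447511984512, 'R': array([[ 0.50710176,  0.86173724, -0.01602309],
       [ 0.64222873, -0.39019643, -0.65976435],
       [-0.57479566, 
[... 346 characters left out ...]
0.16335216,  0.60038624, -0.78284892],
       [-0.21030411, -0.75407832, -0.62220419]]), 't': array([ 426.77766191,  -52.2603583 , 1962.27936096])}
wrist {'mtx': array([[355.95842638,   0.        , 282.21456063],
       [  0.        , 355.95842638, 215.12545112],
       [  0.        ,   0.        ,   1.        ]]), 'k1': 0.018916326310969563, 'T_tool_cam': array([[-8.95625403e-04, -9.53043071e-01, -3.02833457e-01,
         7.77676695e+01],
       [ 9.99999598e-01, -8.64370926e-04, -2.37233766e-04,
         4.49354430e-01],
       [-3.56664389e-05, -3.02833548e-01,  9.53043462e-01,
        -1.17324001e+02],
       [ 0.00000000e+00,  0.00000000e+00,  0.00000000e+00,
         1.00000000e+00]])}
```

View pics/scene0.png

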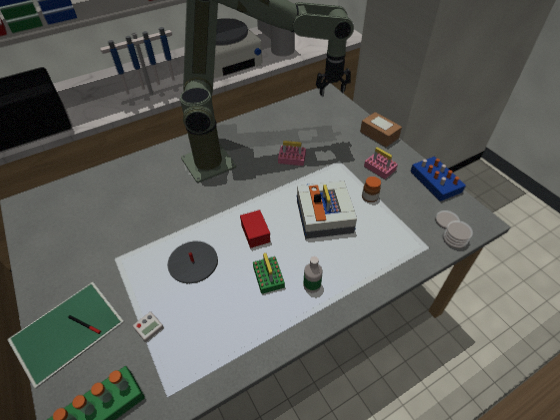

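View pics/side0.png

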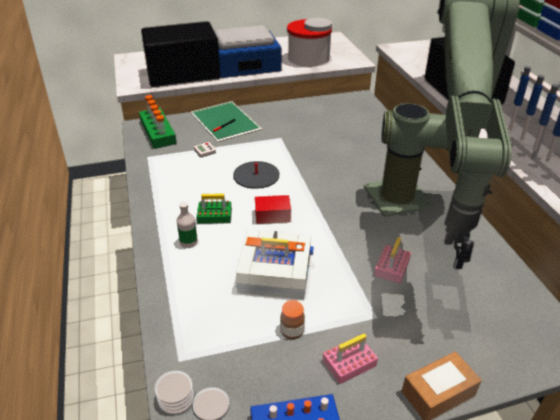

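View pics/wrist0.png

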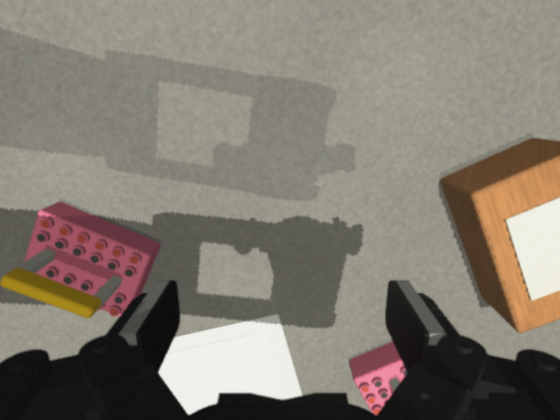

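The scene camera shows the shaker near (327,205) with the orange plate and yellow handle on it. The stand is at (192,261), with the red box between them at (255,228). Next I'll compute rough world positions.

```bash
cat > h.py <<'E'
from plant import ctrl,sensors,optics
import cv2,numpy as np,pickle
def ray(c,u,v):
    K=c['mtx']; return cv2.undistortPoints(np.array([[[u,v]]],float),K,np.array([c['k1'],0,0,0.]))[0,0]
def pose(c,s):
    if 'R' in c: return c['R'].T,-c['R'].T@c['t']
    T=c['T_tool_cam']; return s['eef_rot']@T[:3,:3], s['eef_rot']@T[:3,3]+s['eef_pos']
def w_depth(f,u,v):
    p,d,c,s=f; R,o=pose(c,s); x,y=ray(c,u,v); z=d[int(round(v)),int(round(u))]
    return o+R@(np.array([x,y,1])*z)
def w_plane(f,u,v,z):
    p,d,c,s=f; R,o=pose(c,s); x,y=ray(c,u,v); r=R@np.array([x,y,1]); return o+r*(z-o[2])/r[2]
def grab(n,tag):
    s=sensors.read_state(); p,d=optics.grab_frame(n); f=(p,d,optics.camera_params(n),s)
    cv2.imwrite(f"pics/{tag}.png",p[:,:,::-1]); pickle.dump(f,open(f"{tag}.pkl","wb")); return f
def load(t): return pickle.load(open(t+".pkl","rb"))
def crop(f,tag,x0,y0,x1,y1,k):
    cv2.imwrite(f"pics/{tag}.png",cv2.resize(f[0][y0:y1,x0:x1,::-1],None,fx=k,fy=k,interpolation=cv2.INTER_CUBIC))
def proj(f,X):
    p,d,c,s=f; R,o=pose(c,s); q=R.T@(np.asarray(X,float)-o); x,y=q[:2]/q[2]; r=1+c['k1']*(x*x+y*y)
    return c['mtx'][:2,:2]@np.array([x*r,y*r])+c['mtx'][:2,2]
E
python3 - <<'E'
from h import *
f=load('scene0');g=load('side0')
for n,u,v in [("stand",200,270),("tip",255,220),("bottle",313,265),("jar",372,184),("timer",147,326),("greenrack",268,275)]:
    print(n,w_depth(f,u,v).round())
crop(f,'c1',280,160,380,250,8); crop(g,'c2',220,210,330,300,7)
E
```

```text
stand [ 515. -258.    8.]
tip [455.  -0.  63.]
bottle [779.  39. 152.]
jar [555. 471.  93.]
timer [ 633. -488.   24.]
greenrack [672. -68.  33.]
```

View pics/c1.png

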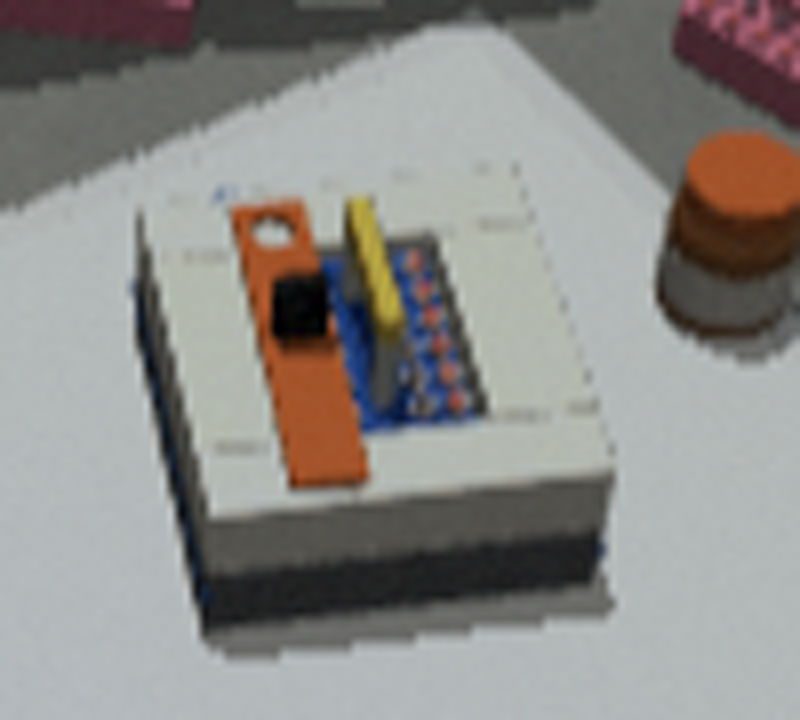

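View pics/c2.png

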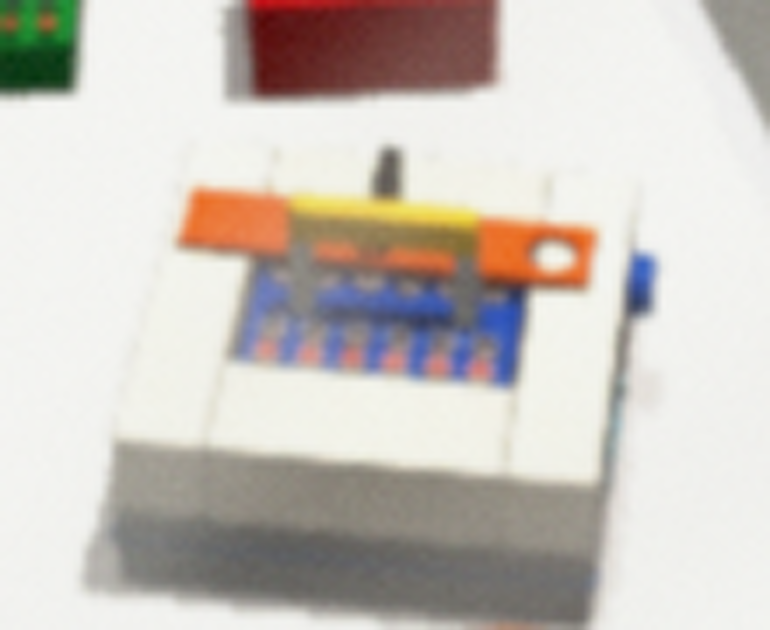

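```bash
python3 - <<'E'
from h import *
f=load('scene0');g=load('side0')
c1=lambda u,v:((u+.5)/8+280-.5,(v+.5)/8+160-.5); c2=lambda u,v:((u+.5)/7+220-.5,(v+.5)/7+210-.5)
for n,u,v,z in [("eye",275,230,96),("tabtop",300,290,136),("pl end+x -y",292,488,96),("pl end +x +y",368,480,96),("pl -x-y",233,208,96),("pl -x+y",300,200,96),("han -x",358,200,142),("han+x",390,325,142)]:
    print(n,w_plane(f,*c1(u,v),z).round(1))
for n,u,v,z in [("eye",553,252,96),("tabtop",390,150,136),("pl +x",190,190,96),("han -x",476,212,142),("han+x",292,198,142)]:
    print(n,w_plane(g,*c2(u,v),z).round(1))
crop(f,'c3',150,225,240,295,8);crop(g,'c4',220,140,300,200,8)
E
```

```text
eye [458.1 261.2  96. ]
tabtop [527.3 226.3 136. ]
pl end+x -y [597.4 177.2  96. ]
pl end +x +y [611.3 209.3  96. ]
pl -x-y [435. 252.  96.]
pl -x+y [447.5 283.1  96. ]
han -x [498.  278.6 142. ]
han+x [571.  245.5 142. ]
eye [458.9 262.8  96. ]
tabtop [520.6 225.1 136. ]
pl +x [599.5 183.   96. ]
han -x [498.3 279.1 142. ]
han+x [569.6 250.7 142. ]
```

View pics/c3.png

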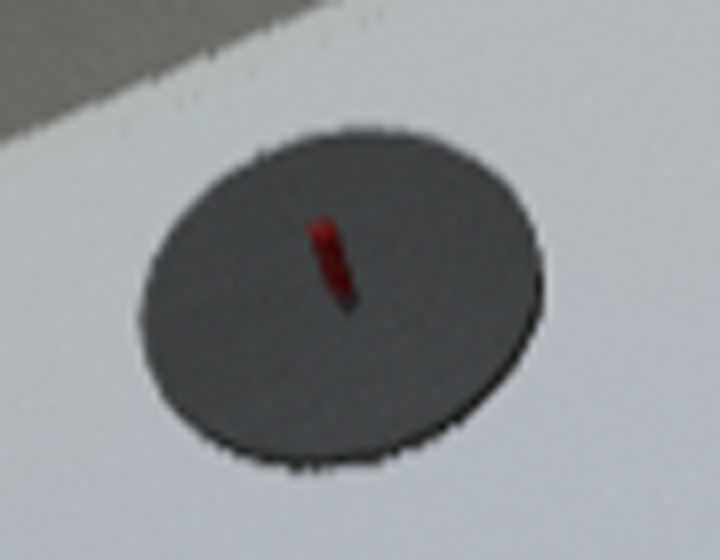

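View pics/c4.png

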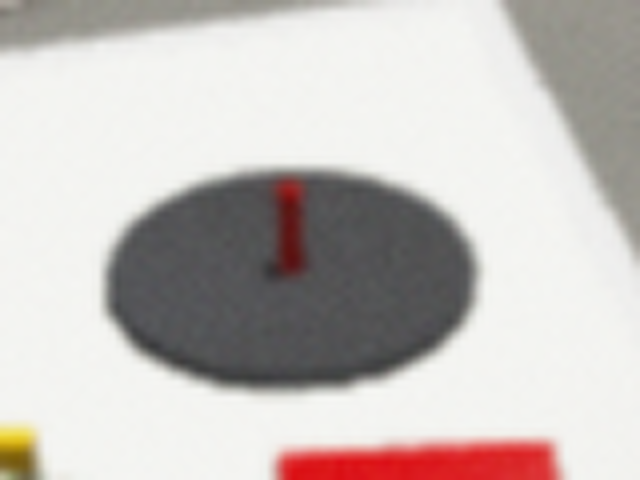

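Both fixed cameras agree within a few mm: the eye is at about (458,262) and the yaw about -24.4°. I'll take a closer wrist look over the shaker.

```bash
cat >> h.py <<'E'
def down(az):
    a=np.radians(az); x=np.array([np.cos(a),np.sin(a),0]); z=np.array([0,0,-1.]); return np.c_[x,np.cross(z,x),z]
E
python3 - <<'E'
from h import *
f=load('scene0');g=load('side0')
for F,(x0,y0),pts in [(f,(150,225),[(320,218,60),(345,298,10)]),(g,(220,140),[(290,184,60),(291,266,10)])]:
    for u,v,z in pts: print(w_plane(F,(u+.5)/8+x0-.5,(v+.5)/8+y0-.5,z).round(1))
ctrl.move_ptp([528,240,320],down(65.6)); ctrl.hold(.3)
w=grab('wrist','w1'); s=w[3]; print(s['t'],s['q'].round(3),s['eef_pos'],s['eef_rot'].round(3),s['force'])
E
```

```text
[ 461.2 -265.9   60. ]
[ 470.5 -267.4   10. ]
[ 466.3 -260.3   60. ]
[ 465.9 -265.2   10. ]
2.275 [0.279 0.176 1.447 0.    1.519 0.703] [527.6666914  240.59502832 319.90795234] [[ 0.412  0.911 -0.   ]
 [ 0.911 -0.412  0.   ]
 [-0.    -0.    -1.   ]] [-0.78000903 -0.20028803  0.03989907]
```

View pics/w1.png

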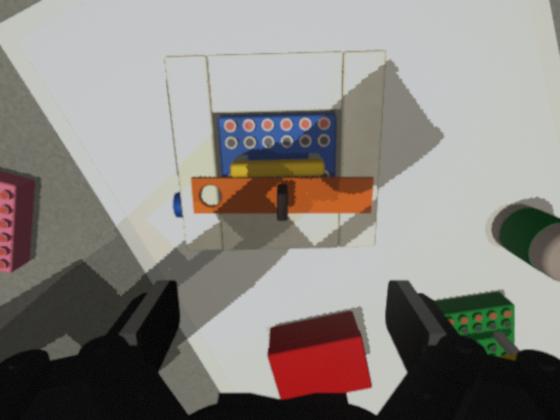

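The wrist picture shows the eye at (210,195), the tab at (283,201) and the handle at (278,168). I'll enlarge it.

```bash
python3 - <<'E'
from h import *
crop(load('w1'),'c5',185,145,385,225,4)
E
```

```text
(no output)
```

View pics/c5.png

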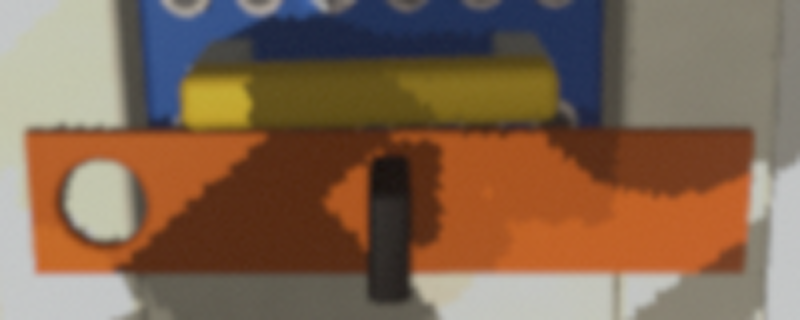

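```bash
python3 - <<'E'
from h import *
w=load('w1'); P=lambda u,v,z:w_plane(w,(u+.5)/4+184.5,(v+.5)/4+144.5,z)
c=[P(*q,96) for q in [(27,131),(752,131),(743,272),(37,272)]]
for q in c: print(q.round(1))
print("ctr",np.mean(c,0).round(1),"yaws",[np.degrees(np.arctan2(*(b-a)[1::-1])).round(2) for a,b in [(c[0],c[1]),(c[3],c[2])]], np.linalg.norm(c[1]-c[0]),np.linalg.norm(c[2]-c[1]))
print("eye",P(104,201,96).round(1),"tabtop",P(390,244,136).round(1))
h=[P(183,127,142),P(557,121,142)];print("handle -y edge",[x.round(1) for x in h],np.degrees(np.arctan2(*(h[1]-h[0])[1::-1])))
for u,v in [(390,270),(100,101+100),(300,200)]: 
    print(w_depth(w,(u+.5)/4+184.5,(v+.5)/4+144.5).round(1))
print(w_depth(w,188,60).round(1),w_depth(w,252,168).round(1))
E
```

```text
[450.1 284.5  96. ]
[610.5 211.7  96. ]
[596.2 178.9  96. ]
[435.  251.9  96. ]
ctr [523.  231.7  96. ] yaws [np.float64(-24.38), np.float64(-24.38)] 176.13384302438135 35.865531461971386
eye [458.9 261.2  96. ] tabtop [523.4 232.6 136. ]
handle -y edge [array([495.1, 275.4, 142. ]), array([567.2, 244.1, 142. ])] -23.44700462818982
[521.  227.1 136. ]
[456.3 260.8  90.3]
[503.2 241.7  97.1]
[497.  378.9  89.2] [514.7 274.3 141.9]
```

Plate yaw is -24.4° and the tab is at (523,232). Now I'll grasp it.

```bash
python3 - <<'E'
from h import *
R=down(65.62)
ctrl.gripper_to(45,60)
ctrl.move_l([523,232,190],R,vel=200)
print(ctrl.move_l([523,232,126],vel=100,threshold=15))
ctrl.gripper_to(0,60); s=sensors.read_state(); print(s['t'],s['eef_pos'],s['grip_width'],s['force'])
w=grab('side','s1')
ctrl.move_l([523,232,136],vel=60); s=sensors.read_state(); print(s['grip_width'],s['force'])
ctrl.move_l([523,232,230],vel=150); s=sensors.read_state(); print(s['t'],s['eef_pos'],s['grip_width'],s['force'])
grab('scene','sc2'); 
crop(load('sc2'),'c6',260,130,400,250,5);
E
```

```text
False
4.8 [523.70979472 232.21432082 126.97362362] 9.085946188088664 [-0.29393439 -0.68121535  2.51277793]
9.363098695356802 [ 0.27575217 -0.22479185 -1.67178954]
5.9417 [522.21220673 231.78114036 228.822192  ] 9.173435528837581 [-0.17355328  0.50369239 -1.46931616]
```

View pics/c6.png

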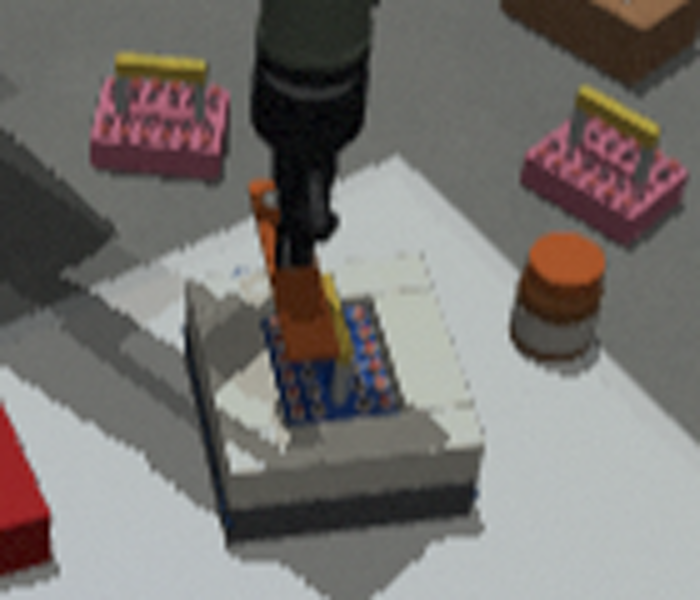

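The plate is lifted cleanly. I'll move near the stand, offset so the wrist camera sees both the post and the eye.

```bash
python3 - <<'E'
from h import *
R=down(65.62)
p=np.array([466+64.7,-264-29.3,0])-70*R[:,0]
ctrl.move_ptp([p[0],p[1],190],R); ctrl.hold(.3)
w=grab('wrist','w2'); s=w[3]; print(s['t'],s['q'].round(3),s['eef_pos'],s['eef_rot'].round(3),s['grip_width'],proj(w,[466,-264,60]))
E
```

```text
8.4083 [-0.758  0.35   1.502  0.     1.289 -0.333] [ 502.13814182 -356.57340034  190.06668261] [[ 0.412  0.911  0.   ]
 [ 0.911 -0.412 -0.   ]
 [-0.     0.    -1.   ]] 8.956550663100778 [176.25409426 115.03470594]
```

View pics/w2.png

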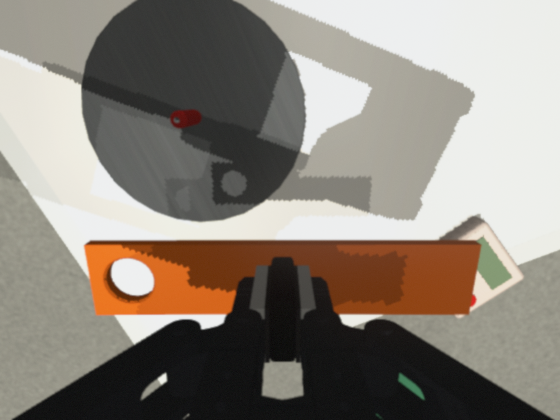

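```bash
python3 - <<'E'
from h import *
w=load('w2')
a=cv2.resize(w[0][95:145,140:240,::-1],None,fx=7,fy=7,interpolation=cv2.INTER_CUBIC)
b=cv2.resize(w[0][240:300,80:180,::-1],None,fx=4,fy=4,interpolation=cv2.INTER_CUBIC)
c=np.zeros((590,700,3),np.uint8); c[:350]=a; c[350:,:400]=b; cv2.imwrite('pics/c7.png',c)
E
```

```text
(no output)
```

View pics/c7.png

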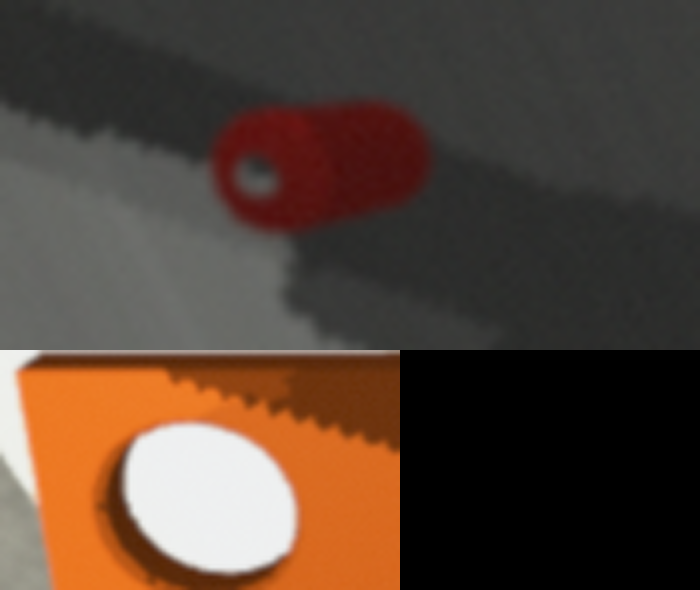

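```bash
python3 - <<'E'
from h import *
w=load('w2');s=w[3]
print("tip",w_plane(w,176.6,119.8,60),"base",w_plane(w,193.9,117,10))
e=w_plane(w,129.1,278.8,159.1); pred=s['eef_pos']+[-64.67,29.3,0]
e2=w_plane(w,129.9,276.5,159.1)
print("eye",e,"pred",pred, 'c1', [w_plane(w,u,v,159.1).round(1) for u,v in [(84.5,245),(97,314),(480,244)]])
crop(w,'c8',60,230,180,320,6)
E
```

```text
tip [ 464.68403481 -266.77159037   60.        ] base [ 464.40517612 -266.80459999   10.        ]
eye [ 437.40859041 -327.27334788  159.1       ] pred [ 437.46814182 -327.27340034  190.06668261] c1 [array([ 428.3, -304.7,  159.1]), array([ 413.8, -337. ,  159.1]), array([ 589.3, -377.1,  159.1])]
```

View pics/c8.png

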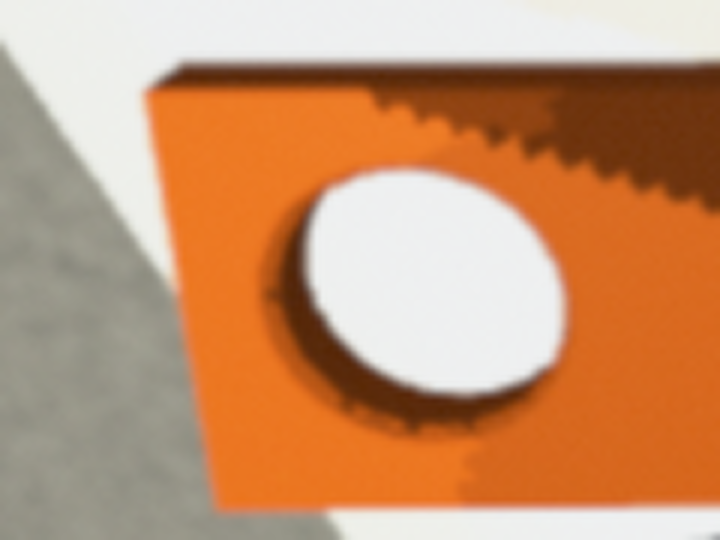

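The measured eye matches its predicted position, and the post is at (464.5,-266.8). I'll move over the post and verify.

```bash
python3 - <<'E'
from h import *
R=down(65.62)
ctrl.move_l([529.4,-296.1,190],R,vel=120)
ctrl.move_l([529.4,-296.1,112],vel=120); ctrl.hold(.3)
w=grab('wrist','w3'); s=w[3]; print(s['t'],s['eef_pos'],s['grip_width'],s['force'])
e=np.array(s['eef_pos'])+[-64.67,29.3,-31]; print(proj(w,e),proj(w,[464.5,-266.8,60]))
crop(w,'c9',60,230,180,320,6)
E
```

```text
10.2667 [ 529.83860999 -296.38928377  112.87824478] 9.099700827102863 [ 0.12593125 -1.02412416 -0.39240029]
[129.06999232 278.91674167] [144.94089975 258.96531304]
```

View pics/c9.png

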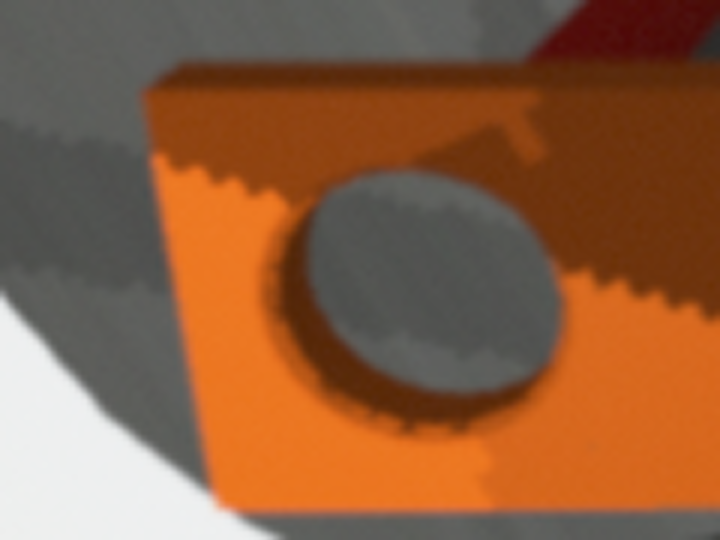

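The eye is where predicted, and the post tip is hidden just behind the hole's upper right edge, as it should be from this parallax. I'll lower it.

```bash
python3 - <<'E'
from h import *
r=ctrl.move_l([529.3,-295.9,82],vel=60,threshold=6); ctrl.hold(.2)
w=grab('wrist','w4'); s=w[3]; print(r,s['t'],s['eef_pos'],s['grip_width'],s['force'])
crop(w,'c10',60,220,190,320,6)
E
```

```text
False 11.1667 [ 529.67298935 -296.19378299   82.53857228] 9.261453061627211 [ 0.45413168 -0.64269714 -0.75317676]
```

View pics/c10.png

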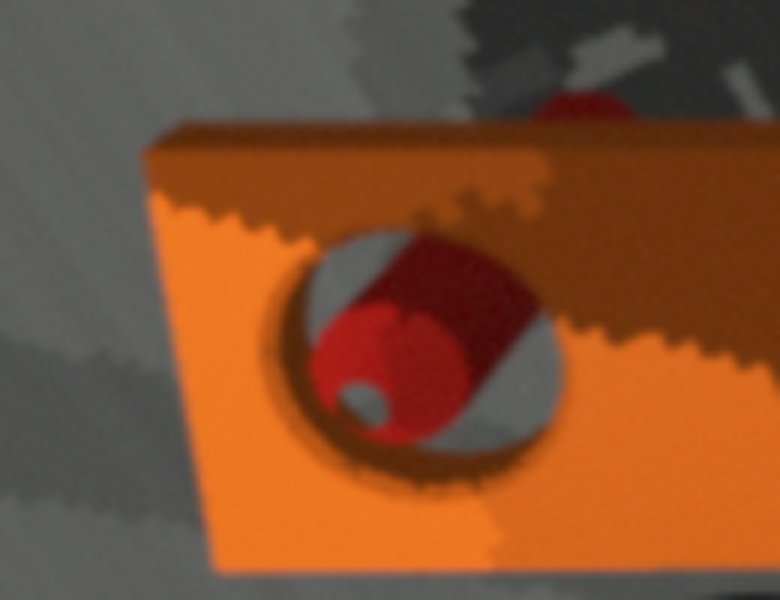

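The post has entered the hole centrally. I'll lower it to contact.

```bash
python3 - <<'E'
from h import *
r=ctrl.move_l([529.3,-295.9,50],vel=50,threshold=8); s=sensors.read_state(); print(r,s['t'],s['eef_pos'],s['force'])
if not r:
    r=ctrl.move_l([529.3,-295.9,45],vel=20,threshold=5); s=sensors.read_state(); print(r,s['t'],s['eef_pos'],s['force'],s['grip_width'])
ctrl.hold(.3); s=sensors.read_state(); print(s['eef_pos'],s['force'])
f=grab('scene','sc3'); g=grab('side','sd3'); crop(f,'c11',150,215,240,295,7); crop(g,'c12',215,130,315,200,7)
E
```

```text
False 12.0083 [ 529.45786975 -295.99858902   50.0394651 ] [ 0.19424953  0.12030867 -0.01505549]
True 12.2833 [ 530.21819615 -296.62843285   46.9809589 ] [ 0.23758509 -1.35574959  4.00646944] 9.052317301708483
[ 530.20787386 -296.61497167   46.94798065] [ 0.89583833 -0.09838686  6.53148969]
```

View pics/c11.png

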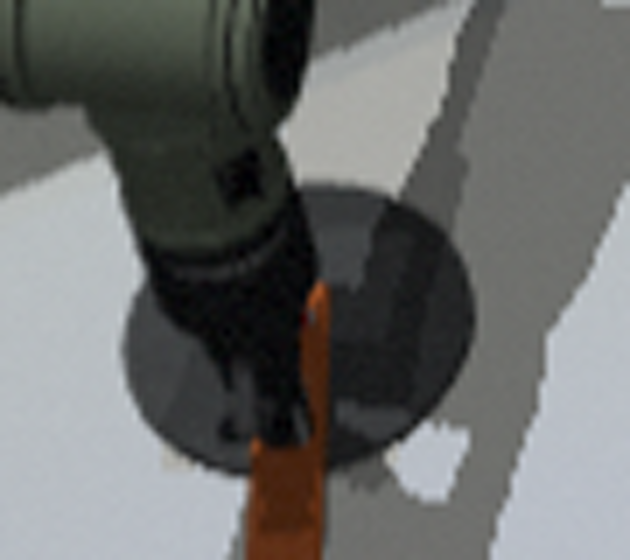

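View pics/c12.png

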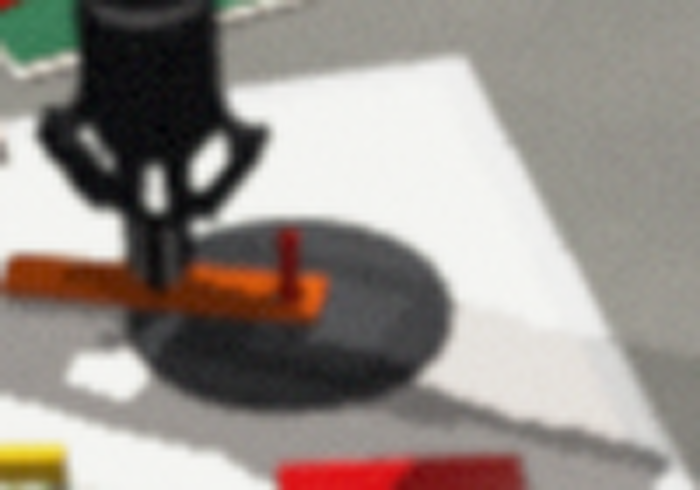

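Contact came at z = 47, as predicted, and the plate is on the base. I'll release, retreat straight up and go to look at the rack.

```bash
python3 - <<'E'
from h import *
ctrl.gripper_to(40,60); ctrl.hold(.3)
s=sensors.read_state(); p=s['eef_pos']; print(s['force'])
ctrl.move_l([p[0],p[1],120],vel=80); ctrl.move_l([p[0],p[1],220],vel=200)
g=grab('side','sd4'); f=grab('scene','sc4')
ctrl.move_ptp([534,264,290],down(155.6)); ctrl.hold(.3)
w=grab('wrist','w5'); s=w[3]; print(s['t'],s['q'].round(2),s['eef_pos'],s['grip_width'])
c=np.zeros((600,800,3),np.uint8)
c[:350,:500]=cv2.resize(g[0][130:200,215:315,::-1],None,fx=5,fy=5); c[350:,:400]=cv2.resize(f[0][230:292,150:250,::-1],(400,248))if 0 else 0
cv2.imwrite('pics/c13.png',c[:350,:500]); crop(w,'w5c',0,0,560,420,1)
E
```

```text
[-0.2181355  -0.76244255  0.91919388]
17.55 [ 0.31  0.23  1.45 -0.    1.47 -0.83] [534.24764527 263.48502159 289.9087932 ] 39.89667171611979
```

View pics/c13.png

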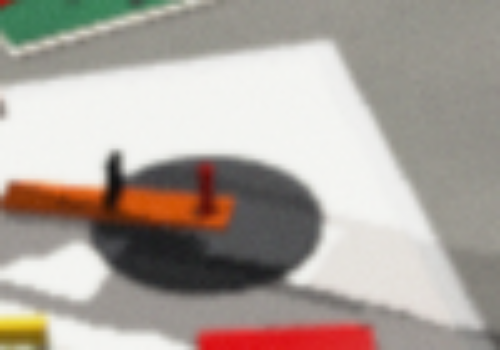

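View pics/w5.png

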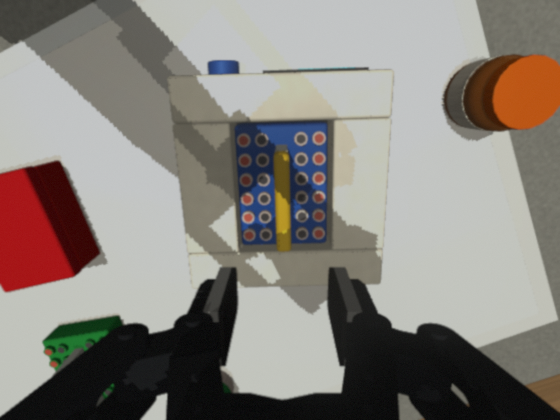

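The plate lies flat on the stand with the post through its eye. The wrist view shows the yellow bar running from (282,150) to (284,249).

```bash
python3 - <<'E'
from h import *
crop(load('w5'),'c14',220,110,350,265,4)
E
```

```text
(no output)
```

View pics/c14.png

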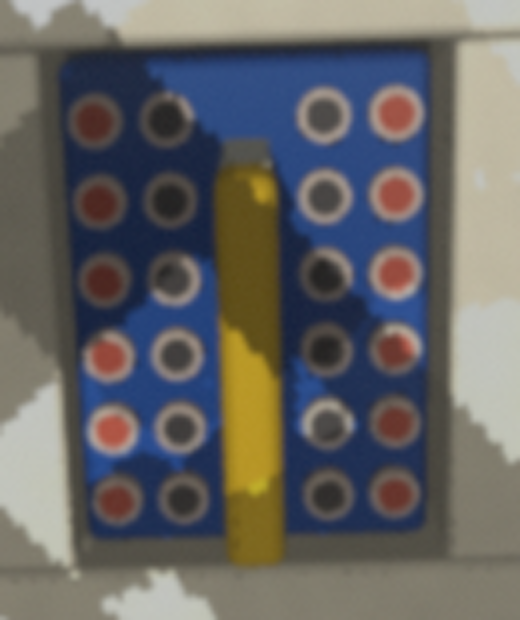

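```bash
python3 - <<'E'
from h import *
w=load('w5'); P=lambda u,v,z:w_plane(w,(u+.5)/4+219.5,(v+.5)/4+109.5,z)
n=[P(230,565,142),P(284,563,142)]; f=[P(217,205,142),P(278,203,142)]
print(np.round(n,1),np.round(f,1))
a=np.mean(n,0);b=np.mean(f,0);d=(a-b);print(np.linalg.norm(n[1]-n[0]),np.linalg.norm(f[1]-f[0]),np.linalg.norm(d),np.degrees(np.arctan2(d[1],d[0]))); print("ctr from near end",a-40*d/np.linalg.norm(d), (a+b)/2)
c=[P(*q,81) for q in [(62,60),(430,52),(425,530),(90,540)]]; print(np.round(c,1),"blk ctr",np.mean(c,0))
# well/shaker rim corners from full image
s=[w_plane(w,u,v,90) for u,v in [(170,75),(393,70),(381,283),(190,286)]]; print(np.round(s,1),np.mean(s,0))
E
```

```text
[[566.1 244.8 142. ]
 [570.2 254.9 142. ]] [[499.  273.1 142. ]
 [503.4 283.5 142. ]]
10.906023726615876 11.37136433335582 72.70873194926833 -23.02798564777305
ctr from near end [531.32690523 265.50336473 142.        ] [534.68203288 264.07726307 142.        ]
[[463.7 250.   81. ]
 [496.  325.   81. ]
 [601.1 280.6  81. ]
 [569.2 204.4  81. ]] blk ctr [532.52310388 265.00001114  81.        ]
[[406.  220.2  90. ]
 [478.9 389.4  90. ]
 [660.3 314.2  90. ]
 [584.6 139.9  90. ]] [532.44362734 265.93345066  90.        ]
```

```bash
python3 - <<'E'
from h import *
R=down(156.7); x,y=532.3,265
ctrl.move_l([x,y,200],R,vel=150)
print(ctrl.move_l([x,y,137],vel=80,threshold=12))
ctrl.gripper_to(0,90); ctrl.hold(.2); s=sensors.read_state(); print(s['t'],s['eef_pos'],s['grip_width'],s['force'],s['wrist_torque'])
p=s['eef_pos']
r=ctrl.move_l([p[0],p[1],150],vel=30,threshold=15); s=sensors.read_state(); print(r,s['t'],s['eef_pos'],s['grip_width'],s['force'],s['wrist_torque'])
w=grab('wrist','w6'); g=grab('side','sd6'); crop(g,'c15',220,190,330,290,6)
E
```

```text
False
19.85 [532.65420786 264.98925543 137.67608589] 10.419811472616814 [-0.94396274 -1.7826129   3.69542743] [-0.08507234  0.09582212  0.03063507]
False 20.4333 [532.50917539 264.98748465 149.85611506] 10.457775627602695 [-0.62843645  0.85704057 -3.86477818] [ 0.00952457  0.04709193 -0.00499894]
```

View pics/c15.png

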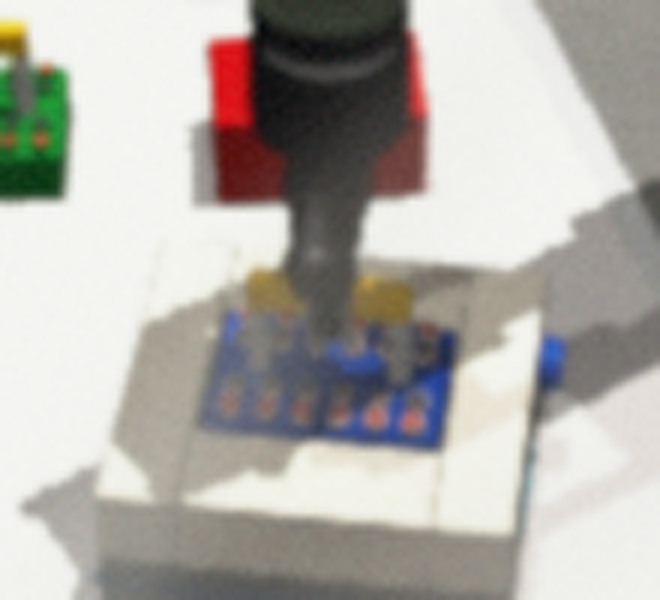

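View pics/w6.png

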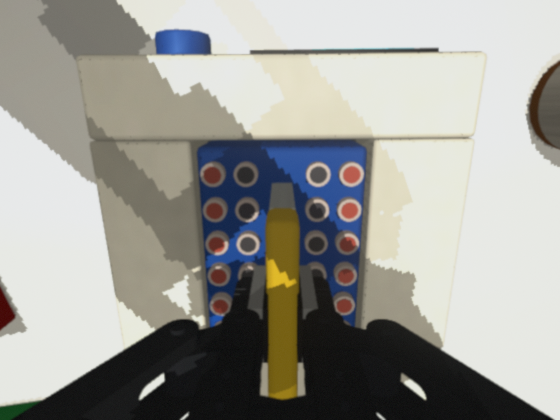

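The rack is rising level and freely, with about 4 N of load. I'll continue the lift.

```bash
python3 - <<'E'
from h import *
p=sensors.read_state()['eef_pos']
r=ctrl.move_l([p[0],p[1],200],vel=50,threshold=15); s=sensors.read_state(); print(r,s['t'],s['eef_pos'],s['force'])
if not r: r=ctrl.move_l([p[0],p[1],255],vel=50,threshold=15)
ctrl.hold(.5); s=sensors.read_state(); print(r,s['t'],s['eef_pos'],s['grip_width'],s['force'],s['wrist_torque'])
g=grab('side','sd7');f=grab('scene','sc7');w=grab('wrist','w7')
crop(g,'c16',220,130,340,290,3); crop(f,'c17',150,130,390,300,3)
E
```

```text
False 21.6833 [532.01390396 264.80820854 199.44090879] [-0.74869292 -0.30742925 -3.32413086]
False 23.4333 [532.39424158 264.91661729 254.9873035 ] 10.537747592887936 [ 0.44373438 -0.2860305  -3.91357955] [-0.01118054  0.0129056   0.0590346 ]
```

View pics/c16.png

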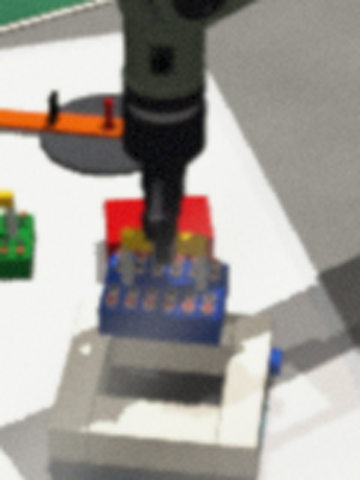

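View pics/c17.png

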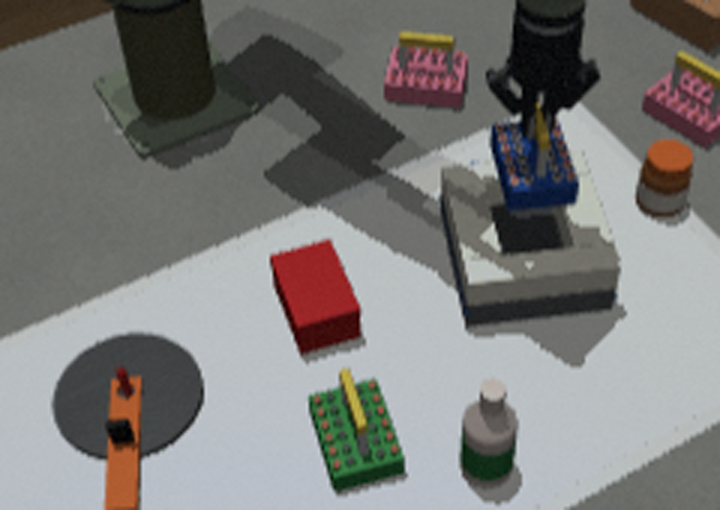

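View pics/w7.png

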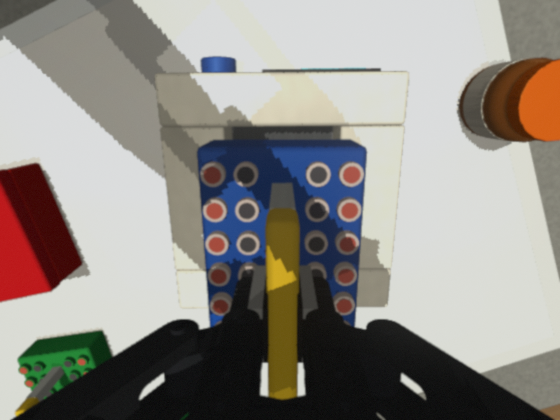

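The rack sits at the same pixels in the wrist view as it did at the start of the lift, so it hasn't slipped or tilted. The plate is still parked.

```bash
python3 - <<'E'
from h import *
ctrl.hold(.5); s=sensors.read_state(); print(s['t'],s['eef_pos'],abs(s['qvel']).max(),s['force'])
print(ctrl.finish_job())
E
```

```text
24.0833 [532.39257911 264.913537   255.02830466] 0.001850454130695673 [ 0.40732841 -0.71600006 -3.44564907]
the job is handed in; nothing more can be done
None
```

The keeper plate is parked on the stand and the arm is holding the rack steady above the well. I handed the job in at about 24 s; no verdict was reported.

- **Keeper plate:** I put its eye over the red post and lowered it until it touched the base. Contact came at a tool height of 47 mm, exactly where I expected it to lie flat. After I let go, the pictures showed it lying flat with the post through the eye.
- **Rack:** I lifted it straight up by the yellow handle with a 90 N grip, about 117 mm in all. By calculation that leaves about 72 mm of air between its underside and the shaker's rim. The handle is within about 1 mm of my estimate of the shaker's centre.
- **Last checks:** The joints were practically still and the tool was carrying about 3.5–4 N. The rack kept its place in the wrist view from the start of the lift to the end, so it neither slipped nor tipped. The bystanders look unmoved in the pictures; I did not re-measure their positions.
- **Disagreement:** The fixed cameras put the post about 3 mm from where the wrist camera did, so I used the wrist measurement. No check failed.

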